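# Lock a cradle bracket into its slotted upright

### The job

Fit the loose cradle bracket to the empty slotted upright so that the pair can carry a model, like the one already fitted on the other stand: put its two hooks together through the two uppermost slots, then press it down firmly but gently until it snaps past the spring catch and sits fully home, and let go. Do not ram the upright, and leave everything else on the bench where it is.

Things in the scene. Friction and masses are not known exactly. Their poses are not given: they have to be found in the camera images.
- bracket_web (a point): Grip point of the loose steel bracket (0.3 kg), which stands on its arm; x to the hook side, z up. Web: 10 mm thick in y, x -25..55 mm, top 20 mm above here, free both sides down to the arm. Underside 55 mm below; heel back 60 mm ahead. Arm: 140 long, 40 wide, 6 thick, from the heel back to x -80, ending in a 30 mm high upturned tip. Home in the stand's frame: x -60, y 0, z 130 mm nominal, axes parallel.
- bracket_cap (a point): Centre of the top of the bracket's press cap (32 x 32 mm, 8 mm thick) over the heel, 16 mm before the heel back (44 mm ahead of bracket_web, 33 mm above it): a place to press down on. Heel plate under it: 32 mm wide, 5 mm thick.
- bracket_hook (a point): Where the upper hook's neck underside meets the heel back (60 mm ahead of bracket_web, 17 mm above). Two like hooks, the other 50 mm lower: neck 9 mm wide, 10 high, 7 long, then a lip 6 mm thick hanging 16 mm below the neck's underside, ending in a round head 9 mm wide. Each hook is 26 mm high, sticks out 13 mm, and gains its grip by going 16 mm down behind the front plate.
- stand: Base of the EMPTY stand (fixed, grey, x -50..90 mm, 120 wide, 10 high). Origin on the bench in the nominal plane of the upright's front face, mid-width; x from the face into the upright, z up. Upright: aluminium channel, 44 wide, 30 deep, to z 190. It was clamped by hand: all of it really stands up to 12 mm higher or lower and 3 mm nearer or farther (x) than told, which is not reported: feel or look.
- top_slot (a point): Nominal (unshifted, moving with the base) centre of the bottom edge of the uppermost slot on the front face, z 147 mm: the upper hook's neck underside ends here. Three slots one above the other, each 12 mm wide, 32 high, pitch 50, in a 5 mm front plate; use the upper two. With the bracket 19 mm above home the hooks are centred in the slots (3 mm spare above and below, 1.5 mm each side).
- seat (a joint): Small sprung button inside the channel, pressed by the lower hook's lip over the last 3 mm: 0 free, 0.003 when home (force under 1 N). A stiff pair of sprung rollers behind the top slot squeezes the upper hook's head: on pressing down, resistance starts about 13 mm above home, peaks at 7 to 18 N, is gone by 4 mm above home; the next rise is the solid stop. Pushing over 30 N is ramming.
- fitted_stand: The other stand, identical, with an identical bracket already fitted and locked (fixed). Same frame as the empty stand; its bracket reaches 140 mm in front of the face, 75 to 163 mm above the bench. Do not touch.
- cup: bystander: white plastic cup, 72 mm across, 90 mm high; origin under its centre
- tape: bystander: roll of masking tape lying flat, 96 mm across, 24 mm high; origin under its centre
- glue: bystander: white glue bottle standing, 44 mm across, 110 mm high; origin under its centre
- driver: bystander: screwdriver lying along its own x, 170 mm long; origin under its middle
- servo_tray: bystander: yellow open tray 120 x 90 x 35 mm; origin under its centre
- balsa: bystander: balsa block 90 x 50 x 25 mm; origin under its centre
- tin: bystander: tin 66 mm across, 85 mm high; origin under its centre
There are look-alikes about, which are no part of the job. Of the things that look like the part that bears bracket_web, take the one that is farthest to the robot's left at the start.

How it is judged:
On the way:
1. both hooks are through the upper two slots (x of bracket_web in the frame of stand between -0.0665 and -0.05 m and y of bracket_web in the frame of stand between -0.004 and 0.004 m and z of bracket_web in the frame of stand between 0.12 and 0.17 m), for 0.05 s.
At the end, for the whole second after the job is handed in: The released bracket hangs at rest, locked, in the upper two slots: on the centre line within 3 mm, web point x -66..-54 and z 114..143.5 mm in its frame, tilt under 0.08 rad, square to the stand within 0.09 rad, and the seat button pressed over 2 mm (x of bracket_web in the frame of stand between -0.066 and -0.054 m and y of bracket_web in the frame of stand between -0.003 and 0.003 m and z of bracket_web in the frame of stand between 0.114 and 0.1435 m and value of joint seat above 0.002 m and angle between bracket_web's own z axis and vertical below 0.08 rad and angle between the x axis of bracket_web and the x axis of stand, either way round below 0.09 rad and linear speed of bracket below 0.01 m/s); the robot touches nothing.
It fails at once if the bracket is rammed against the upright (contact over 45 N) (contact force between bracket and stand above 45 N).
It fails at once if the robot pushes the upright or its base (over 25 N) (contact force between the arm and stand above 25 N).
It fails at once if the fitted stand is struck (over 10 N) (contact force between any of the arm, bracket and fitted_stand above 10 N).
It fails at once if a bystander is moved more than 20 mm (distance of any of cup, tape, glue, driver, servo_tray, balsa, tin from where it was at the start of the episode above 0.02 m).
It also fails if it takes over 70 s, if anything falls off the work surface, if the arm or the gripper's body presses on something with over 40 N, if the wrist force passes 120 N, or if a joint passes its speed limit or range.

### The arm

A 6-joint arm with a two-finger parallel gripper is mounted at the origin on the work surface. World frame = base frame: x ahead of the robot, y to its left, z up, the work surface at z = 0. Lengths are in m, angles in rad, forces in N, time in s.
With the tool pointing down it reaches from about 0.225 to 0.875 m from the base axis. Payload 3.4 kg.
Tool frame: the origin (TCP) lies midway between the tips of the shut fingers; the grasp point (between the pads) lies 19 mm behind it (manip.pinch_z is the distance from the TCP to the grasp point, in m); z points along the fingers, y is the line along which they close (so a half turn about z gives the same grasp; the last joint's range is limited). The gripper opens to 85 mm and grips with 20 to 120 N. Pads are 22 mm wide; open, the fingers measure 114 mm over their backs; the gripper's body (76 mm by 85 mm) begins 54 mm behind the grasp point. The pads swing forward as they close: fully open they stand 13 mm farther back than shut.
Start: joints at [1.047, 0.276, 1.505, -0, 1.361, -0.121], TCP at [0.225, 0.529, 0.231] pointing down, gripper open.
Joint ranges: [-2.89, 2.89], [-0.75, 2.08], [0.22, 2.7], [-1.18, 4.32], [0.11, 2.71], [-2.7, 2.7]. Speed limits (rad/s): [2.57, 2.57, 3.14, 3.14, 3.14, 3.14].

### API

Orientations are given as a unit quaternion [w, x, y, z].
In Python, from rig import manip gives the robot as it stands.
- The arm moves only by the tool carry_out, never from a script. Its arguments are lists of equal length, an entry for each row: "delta_pos": the shift along the tool's x, y, z scaled (see below), a list of three; "turn": the turn, a rotation vector about the tool's x, y, z scaled (see below), a list of three; "claw": the closure, from -1 (fully open) to 1 (shut). A call has 1 to 12 rows; each row is the pose to reach, as a shift and turn from the pose commanded when the call began, along the tool's axes at that moment; what a row does not reach only later rows make up. The controller multiplies each number of a shift by 400 mm and each number of a turn by 30 degrees. A row lasts 1/10 s, in which the tool goes at most 50 mm and 8.59 degrees, less where a joint would pass 70% of its speed; a pose out of reach is approached as far as the arm can. A call with a number of a shift or a turn outside -1 to 1 is refused whole. A call with a gripper value outside its range is refused whole. The fingers move at their own pace and stop on an object; "force" is the grip in N (left out, the last holds). Time passes only in rows, so rows that repeat a pose let the fingers close. It gives the time, the measured TCP pose, the force, the opening and the grip force at its end, in the units of the state.
- manip.get_state(): the state, without advancing time (a new reading comes with each control period).
- manip.get_image(name): name is "scene" or "top" or "wrist"; returns a dict with "image" (400x640x3 uint8, red, green, blue), "z_map" (400x640 float32, m along the optical axis (not along the pixel's ray), 0 where there is no reading), "fx", "fy", "cx", "cy" (pixels), "world_to_cam" (4x4, takes a point from world to camera coordinates). Camera axes: x right, y down, z forward; pixel columns grow to the right and rows downward; lengths in m; the calibration is good to about 2 mm. A picture is of the moment at which its call begins.
- manip.sign_off(): hands the job in; it is judged then, once.
Trained networks look in the newest picture that a camera, given by its name, has taken for a name from the list of things; names that differ only in an ending like _2 or _b are one class to them, and where a whole thing is asked for, a point or a joint stands for the part that bears it (a point fixed in the world has none). Each returns a list of dicts, best first, with "score" (0 to 1); they miss things now and then, are a little off and sometimes report something else, mostly with a low value. They report only what shows in the picture. A call takes as long as a camera call. They do not tell look-alikes from the thing itself.
- manip.spot_in(camera, query): "point" ([x, y, z] in m, in world coordinates, good to about 4 mm: the middle of the surface that is visible of it).
- manip.place_of(camera, query): "point" ([x, y, z] in m, in world coordinates, good to about 4 mm: a listed point, or the origin of a listed thing).
The state is a dict: "clock": time; "qpos": joint angles; "qd": joint speeds; "effort": joint torques, N m; "position": TCP position; "ee_rot": TCP orientation; "contact_force": force on the tool from outside, world axes, zero at the start; "moment": the same for the moment, N m; "width": finger opening in m; "gripper_force": force on a finger pad.
Only numpy, scipy, OpenCV 4.12 (cv2) and the standard library are available. Lean on these libraries where they do the work, as an engineer would, in place of code of your own. Each camera call takes 0.05 s, during which the arm holds its last target. There are 200 camera calls.

## Working session

There is one attempt and no reset: what is moved stays moved. The work goes in short steps, Python scripts to look and compute and a tool call to move; the robot and the scene stay as the last step left them, time stands still between calls to the robot, and variables do not carry over. Pictures are saved under pics/ and viewed, at most 10 in all, crops included, and the job is handed in when it is done.

Besides the shell and the picture viewer there is one more tool, called by a JSON object that holds its "method" and its "body", one argument or row to a line. carry_out: Moves the arm, as the interface text tells. Shifts and turns lie within -1 to 1; 1 stands for 400 mm of shift or 30 degrees of turn. Its arguments: {"type":"object","properties":{"delta_pos":{"type":"array","items":{"type":"array","items":{"type":"number","minimum":-1,"maximum":1}}},"turn":{"type":"array","items":{"type":"array","items":{"type":"number","minimum":-1,"maximum":1}}},"claw":{"type":"array","items":{"type":"number"}},"force":{"type":"number"}},"required":["delta_pos","turn","claw"]}

```bash
mkdir -p pics
cat > h.py <<'E'
import numpy as np, cv2
from rig import manip
np.set_printoptions(precision=4,suppress=True)
def cloud(im):
    z=im["z_map"]; v,u=np.indices(z.shape)
    P=np.stack([(u-im["cx"])/im["fx"]*z,(v-im["cy"])/im["fy"]*z,z],-1)
    T=np.linalg.inv(im["world_to_cam"]); W=P@T[:3,:3].T+T[:3,3]; W[z==0]=np.nan
    return W
def save(im,n,crop=None,s=1):
    a=im["image"][...,::-1]
    if crop: a=a[crop[1]:crop[3],crop[0]:crop[2]]
    cv2.imwrite("pics/"+n,cv2.resize(a,None,fx=s,fy=s,interpolation=cv2.INTER_CUBIC))
E
python3 - <<'E'
from h import *
print(manip.get_state(), manip.pinch_z)
a=manip.get_image("scene"); b=manip.get_image("top")
save(a,"s0.png"); save(b,"t0.png")
for c in ("scene","top"):
  for q in ("bracket_web","bracket_cap","bracket_hook","stand","top_slot","fitted_stand","cup","tape","glue","driver","servo_tray","balsa","tin"):
    print(c,q,[(np.round(d["point"],3).tolist(),round(d["score"],2)) for d in manip.place_of(c,q)])
E
```

```text
{'clock': 0.0, 'qpos': array([ 1.047 ,  0.2766,  1.5061, -0.    ,  1.3607, -0.121 ]), 'qd': array([-0.0001,  0.0004, -0.0006, -0.0003,  0.0017, -0.0015]), 'effort': array([  0.0018, -41.6776, -24.5806,  -0.    ,   0.011 ,  -0.    ]), 'position': array([0.2251, 0.5285, 0.2304]), 'ee_rot': array([-0.0003,  0.2   ,  0.9798, -0.0009]), 'contact_force': array([ 0.1985, -0.6178,  0.0315]), 'moment': array([-0.0117,  0.0049, -0.0181]), 'gripper_force': 0.0, 'width': 0.08534793751461797} 0.0187
scene bracket_web [([0.457, 0.031, 0.056], 0.92), ([0.231, -0.324, 0.054], 0.59)]
scene bracket_cap [([0.21, -0.366, 0.088], 0.81), ([0.498, 0.035, 0.09], 0.63)]
scene bracket_hook [([0.206, -0.384, 0.07], 0.79), ([0.512, 0.037, 0.07], 0.77)]
scene stand [([0.611, 0.233, 0.003], 0.74)]
scene top_slot [([0.613, 0.233, 0.146], 0.86)]
scene fitted_stand [([0.557, -0.248, 0.003], 0.83), ([0.456, 0.029, 0.056], 0.63)]
scene cup [([0.664, -0.044, -0.001], 0.65)]
scene tape [([0.687, 0.077, -0.001], 0.88)]
scene glue [([0.391, 0.416, 0.003], 0.77), ([0.611, 0.235, 0.004], 0.64)]
scene driver [([0.348, -0.213
[... 284 characters left out ...]
.5, 0.032, 0.092], 0.73), ([0.612, 0.235, 0.15], 0.72)]
top bracket_hook [([0.205, -0.384, 0.071], 0.76), ([0.516, 0.035, 0.071], 0.64), ([0.668, -0.04, -0.002], 0.42)]
top stand [([0.61, 0.234, -0.001], 0.88)]
top top_slot [([0.611, 0.232, 0.151], 0.62)]
top fitted_stand [([0.555, -0.251, 0.001], 0.94)]
top cup [([0.66, -0.041, -0.002], 0.59), ([0.389, 0.411, -0.001], 0.22)]
top tape [([0.685, 0.078, 0.002], 0.72)]
top glue [([0.387, 0.413, -0.002], 0.61)]
top driver [([0.348, -0.217, -0.001], 0.73), ([0.612, 0.236, 0.001], 0.32)]
top servo_tray [([0.626, 0.425, -0.002], 0.94), ([0.518, 0.033, 0.07], 0.42)]
top balsa [([0.587, -0.452, 0.002], 0.97)]
top tin [([0.385, -0.437, -0.002], 0.63)]
```

View pics/s0.png

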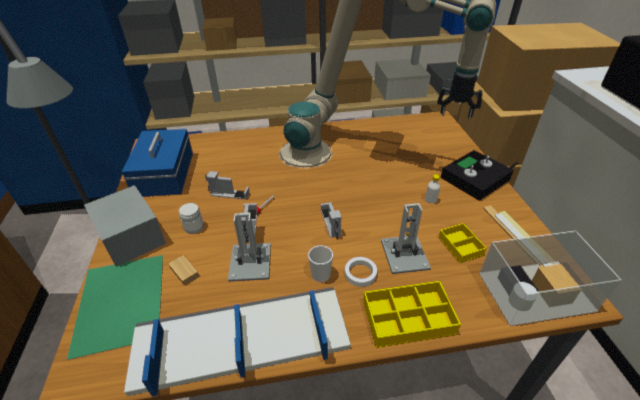

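View pics/t0.png

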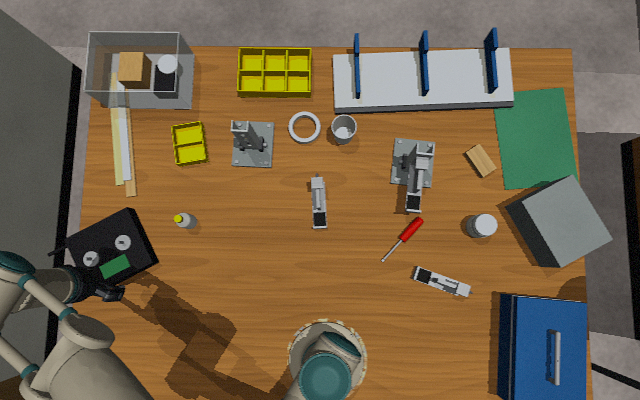

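Scene picture: loose bracket at about (332,218), the look-alike at (225,185), empty stand at (406,240), fitted stand at (247,245). The bracket on the robot's left is the one at x 0.457, y 0.031. Next I'll measure yaws and the upright's true height.

Run:
```python
from h import *
b=manip.get_image("top"); s=manip.get_image("scene")
for n,im in(("top",b),("scene",s)):
  W=cloud(im).reshape(-1,3)
  def sel(c,r,z0,z1): 
    m=(np.hypot(W[:,0]-c[0],W[:,1]-c[1])<r)&(W[:,2]>z0)&(W[:,2]<z1); return W[m]
  def ang(P):
    (c,(w,h),a)=cv2.minAreaRect((P[:,:2]*1000).astype(np.float32)); return np.array(c),w,h,a
  for nm,c,r,z0,z1 in(("br_high",(.47,.031),.09,.03,.12),("br_webtop+cap",(.47,.031),.09,.068,.12),("cap",(.47,.031),.09,.083,.12),("base",(.63,.233),.095,.006,.016),("top",(.62,.233),.05,.17,.22),("upr",(.62,.233),.04,.06,.22)):
    P=sel(c,r,z0,z1)
    if len(P)<8: print(n,nm,len(P));continue
    d=np.linalg.svd(P[:,:2]-P[:,:2].mean(0),full_matrices=False)[2][0]
    print(n,nm,len(P),P.mean(0),"z95",np.percentile(P[:,2],[50,95,99]),ang(P),"pca",np.degrees(np.arctan2(d[1],d[0])))
save(s,"s1.png",(370,190,440,280),7)
```

```text
top br_high 225 [0.4843 0.0312 0.0821] z95 [0.0862 0.0912 0.093 ] (array([478.003 ,  31.5546]), 96.73042297363281, 31.12656593322754, 1.2942169904708862) pca -176.22708192731568
top br_webtop+cap 213 [0.485  0.0316 0.0838] z95 [0.0864 0.0913 0.093 ] (array([478.2092,  31.5592]), 96.31803894042969, 31.12656593322754, 1.2942169904708862) pca -175.8109472085701
top cap 137 [0.4982 0.0327 0.0882] z95 [0.0883 0.0918 0.0935] (array([502.718,  32.113]), 40.70139694213867, 31.12656593322754, 1.2942172288894653) pca -168.9945862490556
top base 1175 [0.6216 0.2261 0.0105] z95 [0.0104 0.0144 0.0157] (array([628.7476, 229.4794]), 169.2056427001953, 150.2987823486328, 82.77239990234375) pca 159.9953411030567
top top 143 [0.6204 0.2317 0.1903] z95 [0.1935 0.2007 0.202 ] (array([626.4481, 232.5069]), 44.781005859375, 32.21092224121094, 87.95428466796875) pca -94.25571346037232
top upr 398 [0.6192 0.2292 0.1457] z95 [0.1533 0.1994 0.2015] (array([626.6776, 232.4606]), 45.31932830810547, 32.29621887207031, 87.19782257080078) pca -86.06569769374612
scene br_high 246 [0.4977 0.0307 0.0693] z95 [0.0749 
[... 306 characters left out ...]
scene cap 88 [0.4997 0.0318 0.088 ] z95 [0.0882 0.0914 0.0917] (array([501.919 ,  32.6968]), 48.29974365234375, 32.68466567993164, 1.8013815879821777) pca -0.443898617652553
scene base 981 [0.645  0.2264 0.0105] z95 [0.0106 0.0138 0.015 ] (array([627.1333, 232.2769]), 122.69679260253906, 145.36126708984375, 88.29556274414062) pca 34.613985622379815
scene top 168 [0.6213 0.2333 0.1882] z95 [0.1895 0.2    0.2011] (array([624.7219, 231.5231]), 44.617740631103516, 35.24122619628906, 87.65402221679688) pca -90.15998311734195
scene upr 612 [0.6233 0.2339 0.1374] z95 [0.1425 0.198  0.2001] (array([625.2168, 232.1313]), 45.97895431518555, 35.287620544433594, 89.01773834228516) pca -88.65492269515607
```

View pics/s1.png

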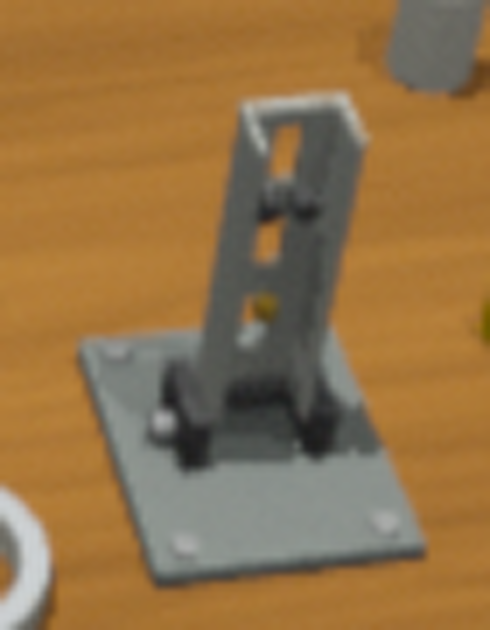

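The crop shows the upright from behind with its three slots. Its top is near z 0.200, so it stands about 10 mm high. I'll move above the bracket to look from near.

```bash
cat >> h.py <<'E'
from scipy.spatial.transform import Rotation as R
def go(x,y,z,yaw):
    """yaw deg of the bracket-x direction; tool x points opposite, tool down"""
    s=manip.get_state(); q=s["ee_rot"]; r=R.from_quat([q[1],q[2],q[3],q[0]])
    a=np.radians(yaw); bx=np.array([np.cos(a),np.sin(a),0]); 
    t=R.from_matrix(np.stack([-bx,np.cross([0,0,-1],-bx),[0,0,-1]],1))
    d=r.inv().apply(np.array([x,y,z])-s["position"]); w=(r.inv()*t).as_rotvec()
    print("t",s["clock"],"shift",d/.4,"turn",np.degrees(w)/30,"rows",np.linalg.norm(d)/.05,np.degrees(np.linalg.norm(w))/8.59)
E
python3 -c "
from h import *
go(.40,.04,.25,3)"
```

```text
t 1.5 shift [-0.8808 -0.9536 -0.0467] turn [ 0.0002  0.0001 -0.8692] rows 10.391754052870219 3.035764012162341
```

{"method": "carry_out", "body": {
  "delta_pos": [
    [-0.88,-0.95,-0.05],
    [-0.88,-0.95,-0.05],
    [-0.88,-0.95,-0.05],
    [-0.88,-0.95,-0.05],
    [-0.88,-0.95,-0.05],
    [-0.88,-0.95,-0.05],
    [-0.88,-0.95,-0.05],
    [-0.88,-0.95,-0.05],
    [-0.88,-0.95,-0.05],
    [-0.88,-0.95,-0.05],
    [-0.88,-0.95,-0.05],
    [-0.88,-0.95,-0.05]
  ],
  "turn": [
    [0,0,-0.87],
    [0,0,-0.87],
    [0,0,-0.87],
    [0,0,-0.87],
    [0,0,-0.87],
    [0,0,-0.87],
    [0,0,-0.87],
    [0,0,-0.87],
    [0,0,-0.87],
    [0,0,-0.87],
    [0,0,-0.87],
    [0,0,-0.87]
  ],
  "claw": [-1,-1,-1,-1,-1,-1,-1,-1,-1,-1,-1,-1]
}}

```text
clock: 2.7
position: [0.4016, 0.0385, 0.2516]
ee_rot: [0.001, -0.024, 1.0, -0.001]
contact_force: [0.1, 0.4, 0.5]
width: 0.0855
gripper_force: 0.0
```

Run:
```python
from h import *
im=manip.get_image("wrist"); save(im,"w0.png")
st=manip.get_state(); print(st["position"],st["ee_rot"])
print(np.linalg.inv(im["world_to_cam"]))
for q in ("bracket_web","bracket_cap","bracket_hook"):
    print(q,[(np.round(d["point"],4).tolist(),round(d["score"],2)) for d in manip.place_of("wrist",q)])
W=cloud(im).reshape(-1,3)
m=(abs(W[:,0]-.46)<.12)&(abs(W[:,1]-.03)<.06)
for z0,z1 in((.068,.08),(.083,.096),(.003,.012)):
    P=W[m&(W[:,2]>z0)&(W[:,2]<z1)]
    d=np.linalg.svd(P[:,:2]-P[:,:2].mean(0),full_matrices=False)[2][0]
    print(z0,len(P),P.mean(0),P.min(0),P.max(0),cv2.minAreaRect((P[:,:2]*1000).astype(np.float32)),np.degrees(np.arctan(d[1]/d[0])))
```

```text
[0.4007 0.0403 0.2513] [ 0.0001 -0.0245  0.9997  0.0002]
[[-0.0479  0.9498  0.3093  0.3218]
 [ 0.9989  0.0459  0.0136  0.0357]
 [-0.0013  0.3096 -0.9509  0.3929]
 [ 0.      0.      0.      1.    ]]
bracket_web [([0.4537, 0.0254, 0.0529], 0.64)]
bracket_cap [([0.5046, 0.0337, 0.0892], 0.58)]
bracket_hook [([0.5159, 0.0282, 0.0684], 0.75)]
0.068 533 [0.4562 0.031  0.074 ] [0.4291 0.024  0.0681] [0.4834 0.0479 0.0799] ((455.8981628417969, 35.098350524902344), (54.12005615234375, 22.741291046142578), 3.11319899559021) 4.902793845481367
0.083 917 [0.4974 0.0337 0.0869] [0.4808 0.0173 0.083 ] [0.5153 0.0504 0.0891] ((498.3352355957031, 33.68444061279297), (33.4947624206543, 32.05780792236328), 3.6158792972564697) 7.4781266593183435
0.003 2696 [0.4379 0.0301 0.0062] [0.3734 0.006  0.003 ] [0.5158 0.0543 0.0119] ((444.5538330078125, 29.951913833618164), (140.48826599121094, 40.13860321044922), 4.003390789031982) 4.849491424528867
```

View pics/w0.png

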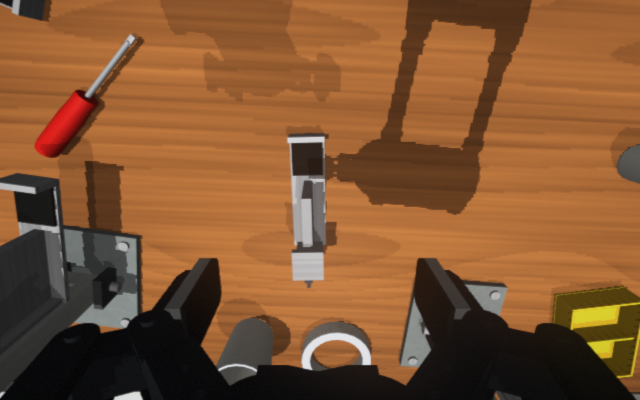

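The wrist picture (up is towards the robot) shows the bracket at (308,205), its tip at the top and its hooks at the bottom (308,283). The web point is at (0.4545, 0.0306), yaw 4°.

```bash
python3 -c "
from h import *
go(.4545,.0306,.037,4)"
```

```text
t 2.9 shift [-0.1353 -0.037   0.5354] turn [ 0.0015 -0.0008 -0.0311] rows 4.428037996981303 0.10872930923230865
```

{"method": "carry_out", "body": {
  "delta_pos": [
    [-0.135,-0.037,0.1],
    [-0.135,-0.037,0.2],
    [-0.135,-0.037,0.3],
    [-0.135,-0.037,0.4],
    [-0.135,-0.037,0.5],
    [-0.135,-0.037,0.535],
    [-0.135,-0.037,0.535],
    [-0.135,-0.037,0.535]
  ],
  "turn": [
    [0,0,-0.03],
    [0,0,-0.03],
    [0,0,-0.03],
    [0,0,-0.03],
    [0,0,-0.03],
    [0,0,-0.03],
    [0,0,-0.03],
    [0,0,-0.03]
  ],
  "claw": [-1,-1,-1,-1,-1,-1,-1,-1]
}}

```text
clock: 3.7
position: [0.4553, 0.0306, 0.0377]
ee_rot: [0.0, -0.035, 0.999, 0.0]
contact_force: [-0.3, -0.5, 0.3]
width: 0.0851
gripper_force: 0.0
```

{"method": "carry_out", "body": {
  "delta_pos": [
    [0,0,0],
    [0,0,0],
    [0,0,0],
    [0,0,0],
    [0,0,0],
    [0,0,0],
    [0,0,0],
    [0,0,0],
    [0,0,0],
    [0,0,0]
  ],
  "turn": [
    [0,0,0],
    [0,0,0],
    [0,0,0],
    [0,0,0],
    [0,0,0],
    [0,0,0],
    [0,0,0],
    [0,0,0],
    [0,0,0],
    [0,0,0]
  ],
  "claw": [1,1,1,1,1,1,1,1,1,1],
  "force": 70
}}

```text
clock: 4.7
position: [0.4552, 0.0295, 0.0377]
ee_rot: [0.0, -0.034, 0.999, 0.0]
contact_force: [-0.4, 0.6, 6.2]
width: 0.0091
gripper_force: 69.0
```

Run:
```python
from h import *
st=manip.get_state(); print(st)
im=manip.get_image("wrist")
W=cloud(im).reshape(-1,3)
m=(abs(W[:,0]-.46)<.12)&(abs(W[:,1]-.03)<.06)
for z0,z1 in((.083,.1),(.003,.012)):
    P=W[m&(W[:,2]>z0)&(W[:,2]<z1)]
    if len(P)>5: print(z0,len(P),P.mean(0),cv2.minAreaRect((P[:,:2]*1000).astype(np.float32)))
go(st["position"][0],st["position"][1],.26,0)
save(im,"w1.png")
```

```text
{'clock': 4.7, 'qpos': array([-0.0881,  0.3046,  2.0316,  0.0002,  0.8048, -1.7273]), 'qd': array([-0.0002, -0.0004, -0.0005, -0.0016,  0.0008, -0.004 ]), 'effort': array([ -0.2513, -32.4296, -15.303 ,  -0.0803,  -0.3181,  -0.0181]), 'position': array([0.4552, 0.0295, 0.0377]), 'ee_rot': array([ 0.0003, -0.0341,  0.9994,  0.    ]), 'contact_force': array([-0.4099,  0.6419,  6.215 ]), 'moment': array([ 0.0075,  0.1142, -0.0411]), 'gripper_force': 69.01120662689209, 'width': 0.009077078125017363}
0.083 11506 [0.4494 0.03   0.0924] ((453.06414794921875, 29.837644577026367), (28.08717918395996, 94.39934539794922), 3.7838029861450195)
0.003 9947 [0.4158 0.0278 0.0067] ((424.66851806640625, 28.437652587890625), (86.38043975830078, 40.188751220703125), 3.9277079105377197)
t 4.75 shift [-0.0003  0.     -0.5558] turn [0.0002 0.0011 0.1304] rows 4.446200687313752 0.45555029280778475
```

View pics/w1.png

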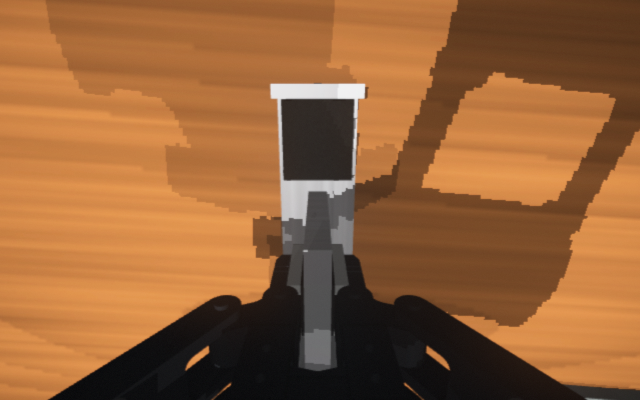

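Gripped: the picture shows the web centred between the pads at (318,310), with the arm and tip upright above it. Lift it and view the upright obliquely.

```bash
python3 -c "
from h import *
go(.42,.14,.25,-1)"
```

```text
t 4.75 shift [ 0.0687  0.2816 -0.5308] turn [0.0002 0.0011 0.1638] rows 4.838221298374121 0.5719613918052868
```

{"method": "carry_out", "body": {
  "delta_pos": [
    [0,0,-0.05],
    [0,0,-0.15],
    [0,0,-0.25],
    [0.03,0.1,-0.35],
    [0.05,0.2,-0.45],
    [0.07,0.28,-0.53],
    [0.07,0.28,-0.53],
    [0.07,0.28,-0.53],
    [0.07,0.28,-0.53]
  ],
  "turn": [
    [0,0,0],
    [0,0,0],
    [0,0,0.04],
    [0,0,0.08],
    [0,0,0.12],
    [0,0,0.16],
    [0,0,0.16],
    [0,0,0.16],
    [0,0,0.16]
  ],
  "claw": [1,1,1,1,1,1,1,1,1]
}}

```text
clock: 5.65
position: [0.4186, 0.1385, 0.2477]
ee_rot: [-0.001, 0.007, 1.0, -0.001]
contact_force: [-0.4, -0.7, -3.3]
width: 0.0091
gripper_force: 69.2
```

Run:
```python
from h import *
st=manip.get_state(); print(st["position"],st["ee_rot"],st["contact_force"],st["width"])
im=manip.get_image("wrist"); save(im,"w2.png")
for q in ("stand","top_slot","bracket_web","bracket_cap","bracket_hook"):
    print(q,[(np.round(d["point"],4).tolist(),round(d["score"],2)) for d in manip.place_of("wrist",q)])
for n,im in(("wrist",im),("top",manip.get_image("top")),("scene",manip.get_image("scene"))):
  W=cloud(im).reshape(-1,3)
  m=(abs(W[:,0]-.625)<.06)&(abs(W[:,1]-.233)<.05)
  T=W[m&(W[:,2]>.192)]
  if len(T)<10: print(n,len(T));continue
  h,e=np.histogram(W[m,2],np.arange(.18,.212,.002)); print(n,h)
  print(n,"top",len(T),T.mean(0),np.median(T[:,2]),cv2.minAreaRect((T[:,:2]*1000).astype(np.float32)))
  F=W[m&(W[:,2]>.08)&(W[:,2]<.185)&(W[:,0]<.616)]
  if len(F)>20:
    a=np.polyfit(F[:,1]-.233,F[:,0],1); print("front",len(F),np.median(F[:,0]),np.degrees(a[0]),a[1],F[:,1].min(),F[:,1].max())
```

```text
[0.4186 0.1385 0.2477] [-0.0013  0.0075  1.     -0.0008] [-0.3746 -0.7255 -3.3178] 0.009133845316725788
stand [([0.6082, 0.2355, -0.0055], 0.81)]
top_slot []
bracket_web [([0.4155, 0.137, 0.2623], 0.56)]
bracket_cap []
bracket_hook []
wrist 0
top [ 2  5  8 11  4  2 11 15  8 24 15  6  0  0  0]
top top 79 [0.6201 0.2335 0.1979] 0.19846177938915543 ((626.379638671875, 232.5212860107422), (44.74934005737305, 31.132278442382812), 88.01235961914062)
front 158 0.6121490543914424 1.1542415519323355 0.612294045398967 0.21032968325735918 0.2556432829173131
scene [ 8  9 12  8 11 12 12 11 14 20 10  2  0  0  0]
scene top 69 [0.619  0.2326 0.1973] 0.1978103870881618 ((625.97021484375, 232.1558837890625), (43.159446716308594, 35.80427169799805), 87.3694839477539)
front 147 0.6143823571890181 2.5749258715509358 0.6137318568753072 0.21052257925670181 0.25306219938944857
```

View pics/w2.png

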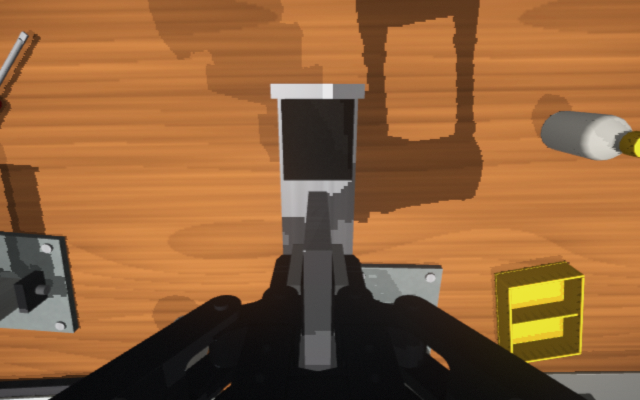

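The gripper hides the stand in this view. I'll pitch the tool 30° and step to the side so the front face comes into view.

{"method": "carry_out", "body": {
  "delta_pos": [
    [-0.06,-0.05,-0.04],
    [-0.125,-0.1,-0.075],
    [-0.125,-0.1,-0.075],
    [-0.125,-0.1,-0.075],
    [-0.125,-0.1,-0.075],
    [-0.125,-0.1,-0.075],
    [-0.125,-0.1,-0.075]
  ],
  "turn": [
    [0,-0.25,0],
    [0,-0.5,0],
    [0,-0.75,0],
    [0,-1,0],
    [0,-1,0],
    [0,-1,0],
    [0,-1,0]
  ],
  "claw": [1,1,1,1,1,1,1]
}}

```text
clock: 6.75
position: [0.4712, 0.0987, 0.2812]
ee_rot: [0.26, 0.008, 0.966, -0.002]
contact_force: [0.2, -0.7, -2.1]
width: 0.009
gripper_force: 69.5
```

Run:
```python
from h import *
st=manip.get_state(); print(st["position"],st["ee_rot"])
im=manip.get_image("wrist"); save(im,"w3.png",s=1.25); print(im["fx"])
np.savez("w3.npz",**im)
for q in ("stand","top_slot"):
    print(q,[(np.round(d["point"],4).tolist(),round(d["score"],2)) for d in manip.place_of("wrist",q)])
W=cloud(im).reshape(-1,3)
m=(abs(W[:,0]-.615)<.05)&(abs(W[:,1]-.233)<.04)
h,e=np.histogram(W[m,2],np.arange(.18,.212,.002)); print(h)
F=W[m&(W[:,2]>.07)&(W[:,2]<.19)&(W[:,0]<.62)]
print(len(F),np.percentile(F,[1,10,50,90,99],axis=0))
```

```text
[0.4712 0.0987 0.2812] [ 0.2598  0.0075  0.9656 -0.0018]
337.1604382161674
stand [([0.609, 0.2365, -0.0041], 0.66)]
top_slot [([0.6109, 0.2324, 0.1471], 0.8)]
[ 85  74  85 100 118 121 116 119 255  75   0   0   0   0   0]
3377 [[0.6098 0.2123 0.0719]
 [0.6105 0.2131 0.0875]
 [0.6115 0.2323 0.1404]
 [0.6136 0.2525 0.1811]
 [0.619  0.2564 0.1894]]
```

View pics/w3.png

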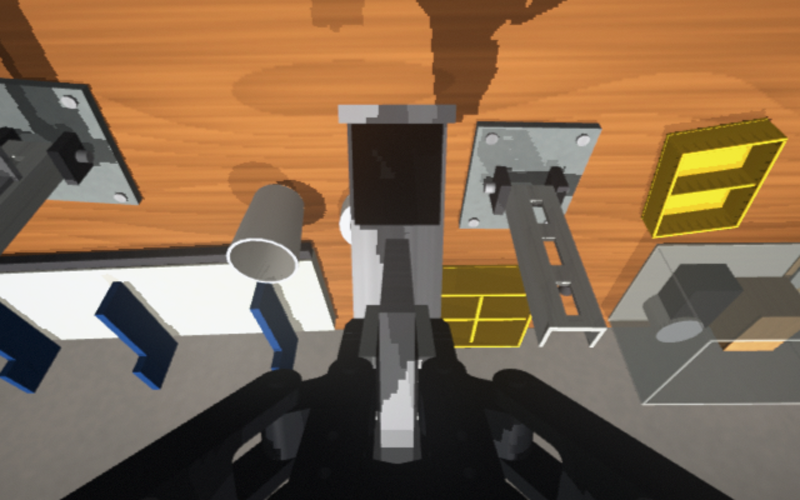

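The picture shows the empty upright's front face and its three slots (about (563,288), (550,250), (538,211)), upside down, with the top edge at (572,335). I'll back-project the slot edges.

Run:
```python
from h import *
im=dict(np.load("w3.npz")); W=cloud(im)
m=(abs(W[...,0]-.6115)<.004)&(abs(W[...,1]-.233)<.03)&(W[...,2]>.06)&(W[...,2]<.196)
P=W[m]
for _ in range(3):
    A=np.c_[P[:,1]-.233,P[:,2]-.14,np.ones(len(P))]; c=np.linalg.lstsq(A,P[:,0],rcond=None)[0]
    r=P[:,0]-A@c; P=P[abs(r)<.0015]
print("plane x=",c, "yaw",-np.degrees(c[0]),"n",len(P), "resid",r.std())
print("y extents",np.percentile(P[:,1],[.5,99.5]))
T=np.linalg.inv(im["world_to_cam"]); v,u=np.indices(m.shape)
D=np.stack([(u-im["cx"])/im["fx"],(v-im["cy"])/im["fy"],np.ones(m.shape)],-1)@T[:3,:3].T; o=T[:3,3]
n=np.array([1,-c[0],-c[1]]); k=c[2]-c[0]*.233-c[1]*.14
t=(k-n@o)/(D@n); H=o+t[...,None]*D   # ray hit on the face plane
back=np.nan_to_num((W@n)-k,nan=1)
box=(abs(H[...,1]-.233)<.0215)&(H[...,2]>.02)&(H[...,2]<.205)
# rows in H z along mid columns: print profile
for dy in(-.003,0,.003):
  b=box&(abs(H[...,1]-.2325-dy)<.0016); i=np.argsort(H[b][:,2]); z=H[b][i,2]; d=back[b][i]; g=im["image"][b].mean(1)[i]
  print(dy," ".join(f"{a*1e3:.0f}:{min(e*1e3,99):.0f}/{int(q)}" for a,e,q in zip(z,d,g) if a>.085))
hole=box&(back>.004)&(H[...,2]<.19)
for z0,z1 in((.06,.085),(.107,.135),(.157,.185)):
  q=hole&(H[...,2]>z0)&(H[...,2]<z1); print(z0,H[q][:,1].min(),H[q][:,1].max(),H[q][:,1].mean())
e=H[box&(back>.02)]; print("top",W[(abs(W[...,0]-.62)<.03)&(abs(W[...,1]-.233)<.03)&(W[...,2]>.19)][:,2].max())
```

```text
plane x= [ 0.034  -0.001   0.6114] yaw -1.9474720462911008 n 3333 resid 0.0005562316193735105
y extents [0.2125 0.2567]
-0.003 86:76/138 86:77/127 88:0/93 88:0/93 88:-0/92 90:0/86 90:0/87 90:0/88 91:-0/86 91:1/87 93:-0/85 93:-0/85 93:-0/87 94:-1/85 94:-0/86 94:-0/86 96:1/85 96:0/86 96:-1/87 98:1/84 98:0/85 98:0/86 99:-1/84 99:1/86 99:-0/87 101:-1/83 101:-1/85 101:-0/87 102:1/84 102:0/86 102:-0/87 104:-1/104 104:1/108 104:0/96 105:1/145 105:0/155 105:-0/119 107:3/103 107:4/104 108:4/101 108:4/102 109:1/95 110:99/119 110:99/116 110:-0/98 112:99/126 112:99/116 113:99/131 113:99/131 113:1/114 114:99/131 115:99/126 115:0/107 116:99/130 116:99/116 117:99/130 117:99/128 117:-0/113 119:99/135 119:99/131 119:99/107 120:99/134 120:99/121 120:-1/99 122:99/134 122:99/133 122:0/117 123:99/137 123:99/132 123:1/110 125:99/131 125:99/123 125:-0/102 126:99/131 126:99/129 126:-0/115 128:99/131 128:99/128 128:-1/108 129:99/131 129:99/122 129:1/101 130:99/130 130:99/129 130:99/115 132:99/136 132:99/133 132:1/112 133:99/137 133:99/133 133:1/109 135:99/132 135:99/132 135:99/119 136:99/123 136:99/122 136:-
[... 7024 characters left out ...]
:0/85 190:0/83 190:-1/85 190:1/84 192:1/83 192:-0/81 192:0/81 192:0/81 193:-0/85 193:-0/87 193:-1/85 194:-1/88 194:-0/86 194:-0/87 195:1/87 195:0/86 195:-1/86 195:1/87 196:-0/91 196:-0/90 196:-0/90 197:-1/126 197:-0/126 197:0/125 198:0/209 198:0/209 198:-1/209 198:2/210 199:2/233 199:3/233 199:4/233 200:3/226 200:4/226 200:4/225 201:99/139 201:99/144 201:99/144 201:99/144 202:99/123 202:99/127 202:99/127 203:99/127 203:99/129 203:99/128 204:99/122 204:99/128 204:99/128 204:99/128
0.06 0.22492221475438434 0.23887541862948652 0.2336166292838163
0.107 0.22827883343846 0.23903299787426666 0.23375707154426054
0.157 0.21171610316717693 0.2524276808290722 0.23376710354063815
top 0.19887193642312928
```

Measured: front face at x 0.6114, yaw −1.95°, slot edges about 7.6 mm higher than nominal, centre line y ≈ 0.2335 after the wrist camera's y offset. The web must be at z ≈ 0.1566 to go in, so TCP z ≈ 0.139.

```bash
python3 -c "
from h import *
go(.50,.2373,.1395,-1.95)"
```

```text
t 6.9 shift [0.1179 0.3476 0.3388] turn [0.0097 1.0014 0.0343] rows 3.9962858595408517 3.499571311881452
```

{"method": "carry_out", "body": {
  "delta_pos": [
    [0.03,0.1,0.08],
    [0.06,0.2,0.17],
    [0.09,0.28,0.25],
    [0.118,0.348,0.339],
    [0.118,0.348,0.339],
    [0.118,0.348,0.339],
    [0.118,0.348,0.339],
    [0.118,0.348,0.339]
  ],
  "turn": [
    [0,0.25,0.01],
    [0,0.5,0.02],
    [0.01,0.75,0.03],
    [0.01,1,0.034],
    [0.01,1,0.034],
    [0.01,1,0.034],
    [0.01,1,0.034],
    [0.01,1,0.034]
  ],
  "claw": [1,1,1,1,1,1,1,1]
}}

```text
clock: 7.7
position: [0.4982, 0.237, 0.1414]
ee_rot: [0.003, 0.017, 1.0, 0.001]
contact_force: [-0.6, -0.6, -2.0]
width: 0.009
gripper_force: 69.7
```

Run:
```python
from h import *
st=manip.get_state(); p=st["position"];print(st["clock"],p,st["ee_rot"],st["contact_force"])
s=manip.get_image("scene"); save(s,"s2.png",(360,170,450,270),6)
ux=np.array([.9994,-.034]); uy=np.array([.034,.9994])
for n in("wrist","top"):
  W=cloud(manip.get_image(n)).reshape(-1,3)
  d=W[:,:2]-p[:2]; a=d@ux; b=d@uy
  m=(abs(b)<.023)&(a>-.085)&(a<-.03)&(abs(W[:,2]-.108)<.02)
  P=W[m]; 
  if len(P)>10:
    print(n,"arm",len(P),np.median(P[:,2]),"pitch",np.polyfit(a[m],P[:,2],1)[0],"tip a",a[m].min(),"b",np.percentile(b[m],[1,99]),cv2.minAreaRect((P[:,:2]*1000).astype(np.float32)))
  for q in("bracket_web","bracket_cap","bracket_hook"):
    print(n,q,[(np.round(d["point"],4).tolist(),round(d["score"],2)) for d in manip.place_of(n,q)][:3])
go(.5522,.2355,.1395,-1.95)
```

```text
7.7 [0.4982 0.237  0.1414] [0.0028 0.017  0.9999 0.0006] [-0.602  -0.5949 -2.0138]
wrist arm 6554 0.11147872349623018 pitch -0.01277688734842693 tip a -0.07383207435737894 b [-0.0186  0.0206] ((446.3329772949219, 239.76437377929688), (40.043617248535156, 43.83175277709961), 88.07872772216797)
wrist bracket_web [([0.4968, 0.2348, 0.1551], 0.84)]
wrist bracket_cap []
wrist bracket_hook []
top arm 105 0.11157402009654849 pitch -0.03370856038252747 tip a -0.08069611173524545 b [-0.0204  0.0009] ((442.4423522949219, 230.73196411132812), (24.291688919067383, 50.62590026855469), 88.9563217163086)
top bracket_web [([0.2238, -0.3314, 0.0562], 0.71), ([0.4971, 0.2378, 0.157], 0.56)]
top bracket_cap [([0.2138, -0.3719, 0.0847], 0.68), ([0.5399, 0.2346, 0.1923], 0.59)]
top bracket_hook [([0.5584, 0.2382, 0.174], 0.8)]
t 8.15 shift [-0.1362  0.0002 -0.0014] turn [0.     0.002  0.0004] rows 1.0894528992848078 0.007267718422656934
```

View pics/s2.png

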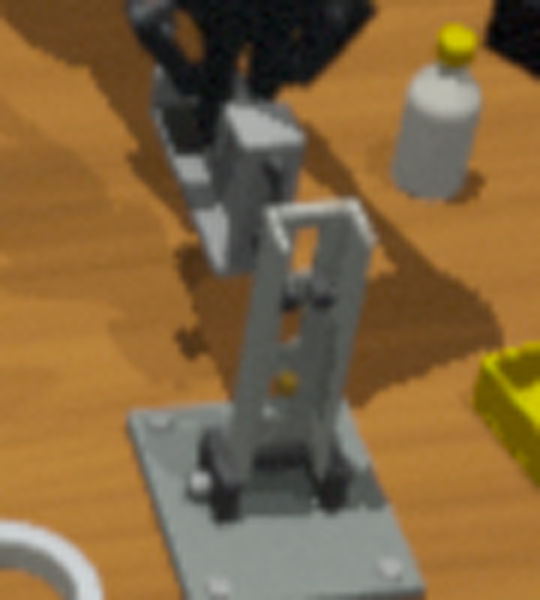

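Scene crop: the bracket is upright and in line with the slots. Re-measure the settled bracket height before going in.

Run:
```python
from h import *
st=manip.get_state(); p=st["position"];print(st["clock"],p,st["ee_rot"],st["contact_force"],st["moment"])
ux=np.array([.9994,-.034]); uy=np.array([.034,.9994])
for n in("wrist","top","scene"):
  W=cloud(manip.get_image(n)).reshape(-1,3)
  d=W[:,:2]-p[:2]; a=d@ux; b=d@uy
  for nm,a0,a1,z0,z1 in(("arm",-.078,-.03,.09,.12),("tip",-.09,-.07,.12,.15),("cap",.024,.065,.178,.21)):
    m=(abs(b)<.024)&(a>a0)&(a<a1)&(W[:,2]>z0)&(W[:,2]<z1); P=W[m]
    if len(P)>10:
      print(n,nm,len(P),"z",np.percentile(P[:,2],[5,50,95]),"mean",P[:,2].mean(),"slope",np.polyfit(a[m],P[:,2],1)[0],"a",np.percentile(a[m],[1,99]),"b",np.percentile(b[m],[1,99]))
print(manip.get_state()["position"])
```

```text
8.15 [0.4978 0.2372 0.1389] [ 0.0005  0.0169  0.9999 -0.    ] [ 0.7231  0.0129 -2.705 ] [ 0.064   0.0129 -0.0137]
wrist arm 6557 z [0.106  0.1089 0.1101] mean 0.10868789089055311 slope -0.016590746421576864 a [-0.0737 -0.0305] b [-0.0186  0.0205]
wrist tip 1407 z [0.129  0.1301 0.1312] mean 0.13008010149742721 slope -0.009155711810753158 a [-0.0806 -0.0749] b [-0.0188  0.0205]
top arm 99 z [0.1039 0.1092 0.1134] mean 0.1092416929199636 slope -0.021044573278598502 a [-0.0745 -0.0316] b [-0.0204 -0.0022]
top cap 51 z [0.1812 0.1884 0.1919] mean 0.18780575191099344 slope -0.20799434943832015 a [0.0365 0.0639] b [-0.0161  0.004 ]
scene arm 74 z [0.1047 0.1102 0.1153] mean 0.11007029896008631 slope -0.06647709420385955 a [-0.0778 -0.0311] b [-0.021   0.0026]
scene cap 111 z [0.1809 0.1887 0.1913] mean 0.18734895559623654 slope -0.15223305065263626 a [0.0257 0.0639] b [-0.017   0.0142]
[0.4978 0.2373 0.1383]
```

{"method": "carry_out", "body": {
  "delta_pos": [
    [-0.04,0,-0.0025],
    [-0.08,0,-0.0025],
    [-0.09,0,-0.0025],
    [-0.09,0,-0.0025],
    [-0.09,0,-0.0025],
    [-0.09,0,-0.0025]
  ],
  "turn": [
    [0,0,0],
    [0,0,0],
    [0,0,0],
    [0,0,0],
    [0,0,0],
    [0,0,0]
  ],
  "claw": [1,1,1,1,1,1]
}}

```text
clock: 8.9
position: [0.5328, 0.2361, 0.1391]
ee_rot: [-0.001, 0.017, 1.0, -0.0]
contact_force: [0.4, -0.4, -2.6]
width: 0.009
gripper_force: 69.7
```

{"method": "carry_out", "body": {
  "delta_pos": [
    [-0.004,0,0],
    [-0.008,0,0],
    [-0.012,0,0],
    [-0.016,0,0],
    [-0.02,0,0],
    [-0.02,0,0]
  ],
  "turn": [
    [0,0,0],
    [0,0,0],
    [0,0,0],
    [0,0,0],
    [0,0,0],
    [0,0,0]
  ],
  "claw": [1,1,1,1,1,1]
}}

```text
clock: 9.5
position: [0.5422, 0.2359, 0.1393]
ee_rot: [0.0, 0.017, 1.0, -0.0]
contact_force: [1.2, -0.3, -2.4]
width: 0.0094
gripper_force: 69.7
```

{"method": "carry_out", "body": {
  "delta_pos": [
    [-0.004,0,0],
    [-0.008,0,0],
    [-0.012,0,0],
    [-0.012,0,0],
    [-0.012,0,0]
  ],
  "turn": [
    [0,0,0],
    [0,0,0],
    [0,0,0],
    [0,0,0],
    [0,0,0]
  ],
  "claw": [1,1,1,1,1]
}}

```text
clock: 10.0
position: [0.5466, 0.2357, 0.1393]
ee_rot: [-0.0, 0.017, 1.0, -0.0]
contact_force: [-0.7, -0.6, -3.8]
width: 0.0094
gripper_force: 69.7
```

{"method": "carry_out", "body": {
  "delta_pos": [
    [-0.004,0,0],
    [-0.008,0,0],
    [-0.01,0,0],
    [-0.01,0,0],
    [-0.01,0,0]
  ],
  "turn": [
    [0,0,0],
    [0,0,0],
    [0,0,0],
    [0,0,0],
    [0,0,0]
  ],
  "claw": [1,1,1,1,1]
}}

```text
clock: 10.5
position: [0.5506, 0.2356, 0.1393]
ee_rot: [-0.0, 0.017, 1.0, -0.0]
contact_force: [-0.3, 0.0, -2.8]
width: 0.0096
gripper_force: 69.7
```

{"method": "carry_out", "body": {
  "delta_pos": [
    [-0.0025,0,0],
    [-0.0025,0,0],
    [-0.0025,0,0]
  ],
  "turn": [
    [0,0,0],
    [0,0,0],
    [0,0,0]
  ],
  "claw": [1,1,1]
}}

```text
clock: 10.8
position: [0.5516, 0.2355, 0.1393]
ee_rot: [-0.0, 0.017, 1.0, -0.0]
contact_force: [-0.4, 0.5, -2.8]
width: 0.0092
gripper_force: 69.7
```

{"method": "carry_out", "body": {
  "delta_pos": [
    [0,0,0.003],
    [0,0,0.006],
    [0,0,0.009],
    [0,0,0.011],
    [0,0,0.011],
    [0,0,0.011]
  ],
  "turn": [
    [0,0,0],
    [0,0,0],
    [0,0,0],
    [0,0,0],
    [0,0,0],
    [0,0,0]
  ],
  "claw": [1,1,1,1,1,1]
}}

```text
clock: 11.4
position: [0.5516, 0.2355, 0.1349]
ee_rot: [-0.0, 0.017, 1.0, -0.0]
contact_force: [-0.6, -0.7, -2.1]
width: 0.0097
gripper_force: 69.7
```

{"method": "carry_out", "body": {
  "delta_pos": [
    [0,0,0.003],
    [0,0,0.006],
    [0,0,0.006],
    [0,0,0.006]
  ],
  "turn": [
    [0,0,0],
    [0,0,0],
    [0,0,0],
    [0,0,0]
  ],
  "claw": [1,1,1,1]
}}

```text
clock: 11.8
position: [0.552, 0.2357, 0.1333]
ee_rot: [0.001, 0.017, 1.0, 0.0]
contact_force: [-2.1, -1.0, 3.0]
width: 0.0091
gripper_force: 70.8
```

{"method": "carry_out", "body": {
  "delta_pos": [
    [0,0,0.003],
    [0,0,0.005],
    [0,0,0.005],
    [0,0,0.005]
  ],
  "turn": [
    [0,0,0],
    [0,0,0],
    [0,0,0],
    [0,0,0]
  ],
  "claw": [1,1,1,1]
}}

```text
clock: 12.2
position: [0.5519, 0.2358, 0.1327]
ee_rot: [0.001, 0.017, 1.0, 0.0]
contact_force: [-5.7, -0.2, 11.8]
width: 0.009
gripper_force: 72.0
```

The resistance starts where it should, 13 mm above home, so the hooks are behind the plate. Ease off, release, and press on the cap instead.

{"method": "carry_out", "body": {
  "delta_pos": [
    [0,0,-0.005],
    [0,0,-0.005],
    [0,0,-0.005],
    [0,0,-0.005],
    [0,0,-0.005],
    [0,0,-0.005],
    [0,0,-0.005],
    [0,0,-0.005]
  ],
  "turn": [
    [0,0,0],
    [0,0,0],
    [0,0,0],
    [0,0,0],
    [0,0,0],
    [0,0,0],
    [0,0,0],
    [0,0,0]
  ],
  "claw": [1,1,-0.5,-0.5,-0.5,-0.5,-0.5,-0.5]
}}

```text
clock: 13.0
position: [0.5516, 0.2355, 0.1323]
ee_rot: [-0.0, 0.017, 1.0, -0.0]
contact_force: [-0.7, 0.6, -0.1]
width: 0.0641
gripper_force: 0.0
```

{"method": "carry_out", "body": {
  "delta_pos": [
    [0,0,-0.05],
    [0,0,-0.12],
    [0,0,-0.2],
    [0,0,-0.23],
    [0,0,-0.23],
    [0,0,-0.23],
    [0,0,-0.23],
    [0,0,-0.23],
    [0,0,-0.23],
    [0,0,-0.23]
  ],
  "turn": [
    [0,0,0],
    [0,0,0],
    [0,0,0],
    [0,0,0],
    [0,0,0],
    [0,0,0],
    [0,0,0],
    [0,0,0],
    [0,0,0],
    [0,0,0]
  ],
  "claw": [-0.5,-0.5,-0.5,-0.5,1,1,1,1,1,1],
  "force": 60
}}

```text
clock: 14.0
position: [0.5514, 0.2355, 0.2238]
ee_rot: [-0.001, 0.017, 1.0, -0.0]
contact_force: [0.7, -0.2, 0.3]
width: -0.0005
gripper_force: 0.0
```

Run:
```python
from h import *
st=manip.get_state(); p=st["position"];print(st["clock"],p,st["ee_rot"],st["contact_force"],st["width"])
im=manip.get_image("top"); s=manip.get_image("scene"); w=manip.get_image("wrist"); save(s,"s3.png",(360,170,450,270),6)
F=np.array([.6114,.2335]); ux=np.array([.9994,-.034]); uy=np.array([.034,.9994])
for n,i in(("top",im),("scene",s),("wrist",w)):
  W=cloud(i).reshape(-1,3); d=W[:,:2]-F; a=d@ux; b=d@uy
  for nm,a0,a1,z0,z1 in(("arm",-.135,-.09,.08,.12),("cap",-.034,-.002,.17,.2)):
    m=(abs(b)<.024)&(a>a0)&(a<a1)&(W[:,2]>z0)&(W[:,2]<z1); P=W[m]
    if len(P)>8: print(n,nm,len(P),"z",np.percentile(P[:,2],[5,50,95]),"slope",np.polyfit(a[m],P[:,2],1)[0],"b",np.percentile(b[m],[1,99]))
c=F-.016*ux; go(c[0],c[1],.20,-1.95)
```

```text
14.0 [0.5514 0.2355 0.2238] [-0.0005  0.0168  0.9999 -0.0003] [ 0.7172 -0.1893  0.25  ] -0.00047532056566955037
top arm 151 z [0.0986 0.1031 0.1077] slope -0.025582210489306388 b [-0.0205  0.0135]
top cap 28 z [0.1787 0.1839 0.1872] slope -0.327733433930848 b [-0.0161  0.0017]
scene arm 85 z [0.0986 0.1037 0.1084] slope -0.11158918410414838 b [-0.0209  0.0094]
scene cap 48 z [0.1764 0.1834 0.1863] slope -0.08758359671913378 b [-0.0191  0.0163]
wrist arm 2925 z [0.0989 0.1019 0.1033] slope 0.00785631974743736 b [-0.0185  0.0208]
t 14.15 shift [-0.1096 -0.0001  0.0608] turn [-0.0008 -0.0003  0.0007] rows 1.0028074106148046 0.0037852763561830576
```

View pics/s3.png

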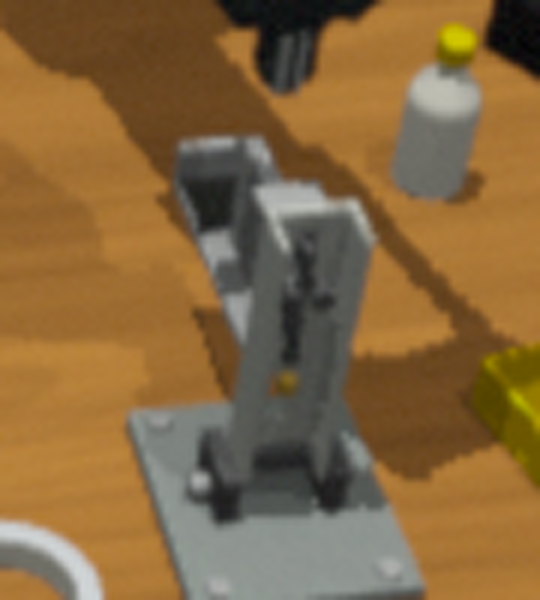

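The bracket hangs on the rollers at the upright, with both hooks visible at (300,270). Now over the cap with shut fingers, then press.

{"method": "carry_out", "body": {
  "delta_pos": [
    [-0.05,0,0],
    [-0.1,0,0],
    [-0.1,0,0.03],
    [-0.1,0,0.06],
    [-0.1,0,0.085],
    [-0.1,0,0.085],
    [-0.1,0,0.085]
  ],
  "turn": [
    [0,0,0],
    [0,0,0],
    [0,0,0],
    [0,0,0],
    [0,0,0],
    [0,0,0],
    [0,0,0]
  ],
  "claw": [1,1,1,1,1,1,1]
}}

```text
clock: 14.85
position: [0.5908, 0.2342, 0.1901]
ee_rot: [-0.001, 0.017, 1.0, -0.0]
contact_force: [-0.3, 0.0, 0.3]
width: 0.0002
gripper_force: 0.0
```

{"method": "carry_out", "body": {
  "delta_pos": [
    [0,0,0.003],
    [0,0,0.006],
    [0,0,0.009],
    [0,0,0.012],
    [0,0,0.012],
    [0,0,0.012]
  ],
  "turn": [
    [0,0,0],
    [0,0,0],
    [0,0,0],
    [0,0,0],
    [0,0,0],
    [0,0,0]
  ],
  "claw": [1,1,1,1,1,1]
}}

```text
clock: 15.45
position: [0.5916, 0.2342, 0.1857]
ee_rot: [0.0, 0.017, 1.0, -0.0]
contact_force: [-0.4, 0.3, -0.2]
width: 0.0
gripper_force: 0.0
```

{"method": "carry_out", "body": {
  "delta_pos": [
    [0,0,0.003],
    [0,0,0.006],
    [0,0,0.008],
    [0,0,0.008],
    [0,0,0.008]
  ],
  "turn": [
    [0,0,0],
    [0,0,0],
    [0,0,0],
    [0,0,0],
    [0,0,0]
  ],
  "claw": [1,1,1,1,1]
}}

```text
clock: 15.95
position: [0.5917, 0.2343, 0.1835]
ee_rot: [0.001, 0.017, 1.0, -0.0]
contact_force: [-1.0, -1.3, 4.8]
width: -0.0002
gripper_force: 2.7
```

{"method": "carry_out", "body": {
  "delta_pos": [
    [0,0,0.003],
    [0,0,0.005],
    [0,0,0.005],
    [0,0,0.005]
  ],
  "turn": [
    [0,0,0],
    [0,0,0],
    [0,0,0],
    [0,0,0]
  ],
  "claw": [1,1,1,1]
}}

```text
clock: 16.35
position: [0.5917, 0.2345, 0.183]
ee_rot: [0.001, 0.017, 1.0, 0.0]
contact_force: [-2.9, -1.3, 12.0]
width: 0.0001
gripper_force: 5.7
```

{"method": "carry_out", "body": {
  "delta_pos": [
    [0,0,0.002],
    [0,0,0.003],
    [0,0,0.003],
    [0,0,0.003]
  ],
  "turn": [
    [0,0,0],
    [0,0,0],
    [0,0,0],
    [0,0,0]
  ],
  "claw": [1,1,1,1]
}}

```text
clock: 16.75
position: [0.5913, 0.2346, 0.1815]
ee_rot: [0.001, 0.017, 1.0, 0.0]
contact_force: [-3.5, 0.1, 10.7]
width: 0.0003
gripper_force: 5.3
```

{"method": "carry_out", "body": {
  "delta_pos": [
    [0,0,0.002],
    [0,0,0.003],
    [0,0,0.003],
    [0,0,0.003]
  ],
  "turn": [
    [0,0,0],
    [0,0,0],
    [0,0,0],
    [0,0,0]
  ],
  "claw": [1,1,1,1]
}}

```text
clock: 17.15
position: [0.591, 0.2344, 0.1791]
ee_rot: [-0.0, 0.017, 1.0, 0.0]
contact_force: [-2.6, -0.2, 6.6]
width: 0.0
gripper_force: 3.1
```

{"method": "carry_out", "body": {
  "delta_pos": [
    [0,0,0.002],
    [0,0,0.004],
    [0,0,0.006],
    [0,0,0.008],
    [0,0,0.01],
    [0,0,0.01]
  ],
  "turn": [
    [0,0,0],
    [0,0,0],
    [0,0,0],
    [0,0,0],
    [0,0,0],
    [0,0,0]
  ],
  "claw": [1,1,1,1,1,1]
}}

```text
clock: 17.75
position: [0.5918, 0.2341, 0.1735]
ee_rot: [-0.0, 0.017, 1.0, -0.0]
contact_force: [-0.3, 0.6, -0.6]
width: 0.0002
gripper_force: 0.0
```

{"method": "carry_out", "body": {
  "delta_pos": [
    [0,0,0.002],
    [0,0,0.004],
    [0,0,0.006],
    [0,0,0.006],
    [0,0,0.006]
  ],
  "turn": [
    [0,0,0],
    [0,0,0],
    [0,0,0],
    [0,0,0],
    [0,0,0]
  ],
  "claw": [1,1,1,1,1]
}}

```text
clock: 18.25
position: [0.5915, 0.2342, 0.1716]
ee_rot: [-0.0, 0.017, 1.0, -0.0]
contact_force: [0.3, 0.1, -0.4]
width: 0.0002
gripper_force: 0.1
```

Snapped through. Now down to the solid stop.

{"method": "carry_out", "body": {
  "delta_pos": [
    [0,0,0.002],
    [0,0,0.004],
    [0,0,0.004],
    [0,0,0.004]
  ],
  "turn": [
    [0,0,0],
    [0,0,0],
    [0,0,0],
    [0,0,0]
  ],
  "claw": [1,1,1,1]
}}

```text
clock: 18.65
position: [0.5917, 0.2342, 0.1712]
ee_rot: [0.0, 0.017, 1.0, -0.0]
contact_force: [-1.9, -0.3, 5.6]
width: -0.0003
gripper_force: 2.5
```

{"method": "carry_out", "body": {
  "delta_pos": [
    [0,0,0.002],
    [0,0,0.003],
    [0,0,0.003],
    [0,0,0.003]
  ],
  "turn": [
    [0,0,0],
    [0,0,0],
    [0,0,0],
    [0,0,0]
  ],
  "claw": [1,1,1,1]
}}

```text
clock: 19.05
position: [0.5917, 0.2343, 0.1711]
ee_rot: [0.001, 0.017, 1.0, 0.0]
contact_force: [-2.3, -0.7, 9.7]
width: -0.0
gripper_force: 4.7
```

{"method": "carry_out", "body": {
  "delta_pos": [
    [0,0,0.002],
    [0,0,0.003],
    [0,0,0.003],
    [0,0,0.0],
    [0,0,-0.02],
    [0,0,-0.1],
    [0,0,-0.2],
    [0.1,0,-0.25],
    [0.2,0,-0.25],
    [0.25,0,-0.25],
    [0.25,0,-0.25],
    [0.25,0,-0.25]
  ],
  "turn": [
    [0,0,0],
    [0,0,0],
    [0,0,0],
    [0,0,0],
    [0,0,0],
    [0,0,0],
    [0,0,0],
    [0,0,0],
    [0,0,0],
    [0,0,0],
    [0,0,0],
    [0,0,0]
  ],
  "claw": [1,1,1,1,1,1,1,1,1,1,1,1]
}}

```text
clock: 20.25
position: [0.492, 0.2377, 0.2693]
ee_rot: [0.001, 0.017, 1.0, -0.0]
contact_force: [1.2, 0.2, -0.2]
width: 0.0004
gripper_force: 0.0
```

Run:
```python
from h import *
st=manip.get_state(); print(st["clock"],st["position"],st["contact_force"])
im=manip.get_image("top"); s=manip.get_image("scene"); save(s,"s4.png",(210,170,450,290),3.3)
F=np.array([.6114,.2335]); ux=np.array([.9994,-.034]); uy=np.array([.034,.9994])
for n,i in(("top",im),("scene",s)):
  W=cloud(i).reshape(-1,3); d=W[:,:2]-F; a=d@ux; b=d@uy
  for nm,a0,a1,z0,z1 in(("arm",-.135,-.09,.07,.12),("cap",-.034,-.004,.155,.19)):
    m=(abs(b)<.024)&(a>a0)&(a<a1)&(W[:,2]>z0)&(W[:,2]<z1); P=W[m]
    if len(P)>8: print(n,nm,len(P),"z",np.percentile(P[:,2],[5,50,95]),"b",np.percentile(b[m],[1,99]))
  for q in("bracket_web","bracket_cap","cup","glue"): print(n,q,[np.round(d["point"],3).tolist() for d in manip.place_of(n,q)][:3])
```

```text
20.25 [0.492  0.2377 0.2693] [ 1.2263  0.1742 -0.1667]
top arm 211 z [0.0839 0.0894 0.0933] b [-0.0199  0.0197]
top cap 146 z [0.1661 0.1709 0.175 ] b [-0.0163  0.0162]
top bracket_web [[0.227, -0.329, 0.054], [0.623, 0.42, -0.002], [0.554, 0.237, 0.137]]
top bracket_cap [[0.212, -0.369, 0.088], [0.592, 0.231, 0.174]]
top cup [[0.663, -0.043, 0.0]]
top glue [[0.387, 0.413, -0.002], [0.61, 0.233, 0.154]]
scene arm 83 z [0.0856 0.0894 0.0958] b [-0.0211  0.0112]
scene cap 19 z [0.1655 0.1702 0.1735] b [-0.0173  0.0082]
scene bracket_web [[0.227, -0.323, 0.055], [0.55, 0.234, 0.135]]
scene bracket_cap [[0.211, -0.368, 0.086], [0.59, 0.236, 0.172]]
scene cup [[0.664, -0.04, -0.001]]
scene glue [[0.387, 0.416, 0.001]]
```

View pics/s4.png

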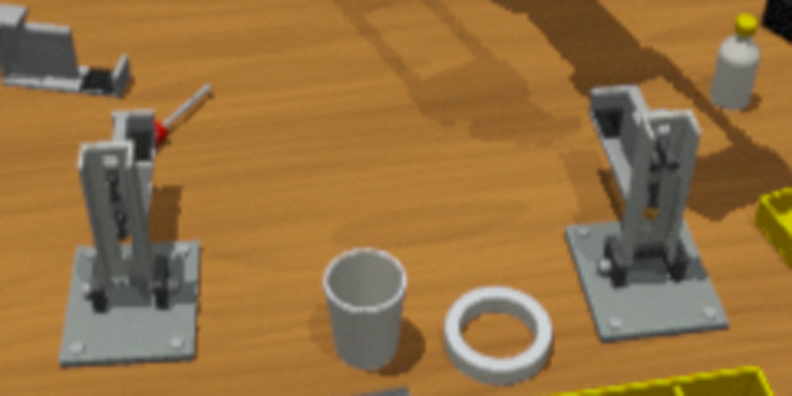

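The bracket on the right-hand stand (about (640,150)) sits like the fitted one on the left. The cap is at z 0.171, as it should be at home, and the cup and glue have not moved. Handing in.

```bash
python3 -c "
from rig import manip
print(manip.sign_off())"
```

```text
the job is handed in; nothing more can be done
None
```

The loose bracket hangs in the upper two slots of the empty stand, pressed past the catch to the solid stop and released; the job is handed in (no verdict was returned), and the seat button itself could not be read.

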